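# Add the sauce pot to a one-touch meal box

### The arm

A 6-joint arm with a two-finger parallel gripper is mounted at the origin on the work surface. World frame = base frame: x ahead of the robot, y to its left, z up, the work surface at z = 0. Lengths are in mm, angles in rad, forces in N, time in s.
With the tool pointing down it reaches from about 350 to 875 mm from the base axis. Payload 4.2 kg.
Tool frame: the origin (TCP) lies between the finger pads; the fingertips stand 19 mm ahead of it and the grasp point (between the pads) is the TCP; z points along the fingers, y is the line along which they close (so a half turn about z gives the same grasp; the last joint's range is limited). The gripper opens to 85 mm and grips with 20 to 120 N. Pads are 22 mm wide; open, the fingers measure 114 mm over their backs; the gripper's body (76 mm by 85 mm) begins 54 mm behind the grasp point. The pads swing forward as they close: fully open they stand 13 mm farther back than shut.
Start: joints at [1.385, 0.385, 0.008, 0, -1.194, -0.259], TCP at [268.89, 564.179, 250.312] pointing down, gripper open.
Joint ranges: [-3.14, 3.14], [-1.21, 2.06], [-1.07, 1.41], [-3.16, 2.05], [-2.99, -0.16], [-3.1, 3.1]. Speed limits (rad/s): [2.79, 2.79, 3.14, 3.14, 3.14, 3.14].

### API

Orientations are given as a rotation vector (axis times angle).
In Python, from workcell import ctrl gives the robot as it stands.
- The arm moves only by the shell command python3 -m inch 'ROWS'. ROWS is JSON, a list that holds one entry, the list of rows, each a list of 5 numbers: the shift along the tool's x, y, z scaled (see below), then the turn about the tool's z scaled (see below), then the opening, from 0 (shut) to 1 (fully open). In form: [[[tx, ty, tz, spin, claw], ...]]. A call has 1 to 5 rows; each row shifts and turns the commanded pose from where the row before left it, along the tool's axes as they then stand; what a row does not reach is not made up. The controller multiplies each number of a shift by 500 mm and each number of a turn by 90 degrees. A row lasts 1/8 s, in which the tool goes at most 62.5 mm and 10.7 degrees, less where a joint would pass 70% of its speed; a pose out of reach is approached as far as the arm can. A call with a number of a shift or a turn outside -1 to 1 is refused whole. A call with a gripper value outside its range is refused whole. The fingers move at their own pace and stop on an object; the grip force is fixed at half the most. Time passes only in rows, so rows that do not move let the fingers close. It gives the time, the measured TCP pose, the force, the opening and the grip force at its end, in the units of the state.
- ctrl.get_obs(): the state, without advancing time (a new reading comes with each control period).
- ctrl.grab_frame(name): name is "scene" or "side" or "wrist"; returns a dict with "img" (400x640x3 uint8, red, green, blue), "fx", "fy", "cx", "cy" (pixels), "k1" (the pictures are not rectified: a ray, as slopes to the right and down, at radius r is drawn at 1 + k1 r^2 times it, then the intrinsics apply), "camera_from_world" (4x4, takes a point from world to camera coordinates). Camera axes: x right, y up, looking along -z (the intrinsics and any distortion apply to the point x, -y, -z); pixel columns grow to the right and rows downward; lengths in mm; the calibration is good to about 2 mm. A picture is of the moment at which its call begins. There is no depth.
- ctrl.hand_in(): hands the job in; it is judged then, once.
The state is a dict: "t": time; "joint_pos": joint angles; "joint_velocities": joint speeds; "joint_torque": joint torques, N m; "ee_pos": TCP position; "tcp_rot": TCP orientation; "wrist_force": force on the tool from outside, world axes, zero at the start; "torque": the same for the moment, N m; "grip_width": finger opening in mm; "finger_force": force on a finger pad.
Only numpy, scipy, OpenCV 4.12 (cv2) and the standard library are available. Lean on these libraries where they do the work, as an engineer would, in place of code of your own. Each camera call takes 0.05 s, during which the arm holds its last target. There are 200 camera calls.

### The job

One reusable meal box still lacks its sauce. Press its blue thumb latch so that the sprung lid pops open, set the red-lidded pot down gently and upright in the empty compartment beside the food and let go of it, then push the lid down until it snaps shut and stays shut. Leave the other pots and everything else on the counter as they stand.

Things in the scene. Friction and masses are not known exactly. Their poses are not given: they have to be found in the camera images.
- mealbox: Meal box, fixed: black base 150 mm (its x) by 210 mm (y), rim 62 mm high, walls 3 mm, floor 4 mm thick, sage-green lid. Origin: centre of its underside. Its -x side, with the blue thumb latch, faces roughly towards the robot; the lid hinges along the +x top edge. Inside, a divider along x, its top 52 mm high: food fills the +y side, the -y side is empty.
- compartment (a point): Centre of the floor of the box's empty compartment (box x = 0, y = -54 mm, 4 mm above the counter). The compartment is 144 mm (box x) by 96 mm (box y); the pot may stand anywhere in it.
- mealbox_lid (a joint): Lid angle (rad): 0 shut, 1.65 fully open (upright, leaning back a little). Once the catch lets go a spring swings it to 1.65 and holds it there. To shut it, swing it down against the spring (1 to 2 N at the front edge), then push the front edge fully down past the sprung catch (about 4 N there); it clicks under the catch and then rests below 0.02.
- lid_edge (a point): Point on the lid's outer (upper) face, mid-width, 10 mm from its free front edge: where to push it shut. Lid shut, it is 68 mm above the counter; lid open, it is near the top of the standing lid, on its far side seen from the latch. The lid is 150 mm from hinge to front edge, 210 mm wide, 6 mm thick (8.5 mm over its raised panel).
- lid_hinge (a point): Point on the hinge axis, mid-width (box x = 75 mm, y = 0, 62 mm above the counter). The axis runs along the box's y.
- latch_pad (a point): Centre of the top of the blue thumb pad, 30 mm (box x) by 40 mm (box y), at box x = -108 mm, y = 0, 50 mm above the counter at rest. The pad is one end of a rocker pinned 25 mm nearer the lid; the rocker's upright catch, between pad and lid, starts 18 mm from the pad's centre and rises 27 mm above the pad: it leans out by 9 mm as the pad goes down. Press the pad straight down.
- mealbox_latch (a joint): Angle of the thumb latch (rad): 0 at rest, 0.30 pressed fully down (pad centre 7.5 mm lower). The catch frees the lid at about 0.2 (pad centre 5 mm lower), for some 3 to 6 N at the pad. It springs back when let go.
- pot_red_center (a point): Centre (half-way up) of the lidded portion pot with the RED lid: 44 mm high, cream cup tapering from 45 mm wide at the foot to 52 mm, lid a disc 56 mm wide over the top 8 mm. About 75 g. z axis up.
- pot_white_center (a point): Centre of the same kind of pot with a white lid; leave it.
- pot_yellow_center (a point): Centre of the same kind of pot with a yellow lid; leave it.
- pan: Aluminium sheet pan, 250 mm (its x) by 165 mm (its y), floor 2 mm thick, rim 19 mm high; fixed. The three pots stand in it in a row along its x about 78 mm apart, so there is room for fingers on their y sides. Origin: centre of its underside.
- bowls: Stack of white foam bowls, 116 mm wide, 83 mm high, loose; leave it. Origin: centre of its underside.
- tongs: Steel serving tongs lying flat, 265 mm long, loose; leave them.
- squeeze_bottle: Yellow squeeze bottle, 60 mm wide, 198 mm high, standing, loose; leave it. Origin: centre of its underside.
There are look-alikes about, which are no part of the job. Leave any black or pink look-alike of the part that bears pot_red_center alone.

How it is judged:
By the outcome, as a careful person would: the job done as asked, in the order asked, and still so for the second after the job is handed in, with the robot touching nothing.
It also fails if it takes over 64 s, if anything falls off the work surface, if the arm or the gripper's body presses on something with over 40 N, if the wrist force passes 120 N, or if a joint passes its speed limit or range.

## Working session

There is one attempt and no reset: what is moved stays moved. The work goes in short steps, Python scripts to look and compute and a shell command to move; the robot and the scene stay as the last step left them, time stands still between calls to the robot, and variables do not carry over. Pictures are saved under pics/ and viewed, at most 10 in all, crops included, and the job is handed in when it is done.

```bash
mkdir -p pics; cat > h.py <<'E'
import numpy as np,cv2
from workcell import ctrl
def grab(n,fn=None):
    f=ctrl.grab_frame(n)
    if fn: cv2.imwrite(fn,f["img"][:,:,::-1])
    return f
def params(f):
    K=np.array([[f["fx"],0,f["cx"]],[0,f["fy"],f["cy"]],[0,0,1.]]);D=np.array([f["k1"],0,0,0.])
    T=np.diag([1,-1,-1,1.])@np.array(f["camera_from_world"]);return K,D,T
def onplane(f,px,z):
    K,D,T=params(f);u=cv2.undistortPointsIter(np.array([[px]],float),K,D,None,None,(3,50,1e-9))[0,0] if hasattr(cv2,'undistortPointsIter') else cv2.undistortPoints(np.array([[px]],float),K,D)[0,0]
    R=T[:3,:3];c=-R.T@T[:3,3];d=R.T@np.array([u[0],u[1],1]);return c+d*(z-c[2])/d[2]
def proj(f,P):
    K,D,T=params(f);return cv2.projectPoints(np.array(P,float).reshape(-1,1,3),cv2.Rodrigues(T[:3,:3])[0],T[:3,3],K,D)[0].reshape(-1,2)
E
python3 - <<'E'
from h import *
import pickle
F={n:grab(n,f"pics/{n}0.png") for n in("scene","side")}
pickle.dump(F,open("f0.pkl","wb"))
for n in F:
    K,D,T=params(F[n]);print(n,F[n]["fx"],F[n]["k1"],-T[:3,:3].T@T[:3,3])
print(ctrl.get_obs())
E
```

```text
scene 475.8439194454483 -0.09769708534363246 [1349.48910677 -490.30829706  988.63228881]
side 454.7900956572263 0.02103399170109699 [-112.88267229 -875.32030874 1071.03257457]
{'t': 0.1, 'joint_pos': array([ 1.38460033e+00,  3.85492028e-01,  6.81258694e-03, -4.48400822e-04,
       -1.19397745e+00, -2.58617420e-01]), 'joint_velocities': array([ 0.00029354, -0.00306267,  0.00331302,  0.00015763, -0.00051811,
        0.00106114]), 'joint_torque': array([-5.66149756e-04, -3.93321025e+01,  1.88928473e+01,  4.19796824e+00,
       -2.63265581e-03,  5.31983673e-06]), 'ee_pos': array([268.697233  , 563.78588304, 249.34107396]), 'tcp_rot': array([ 3.06232778e+00, -6.92805014e-01, -5.48126627e-04]), 'wrist_force': array([0.49132543, 0.22501525, 0.13799803]), 'torque': array([-0.04968319,  0.05435977, -0.03510905]), 'finger_force': 0.0, 'grip_width': 85.75365760014219}
```

View pics/scene0.png

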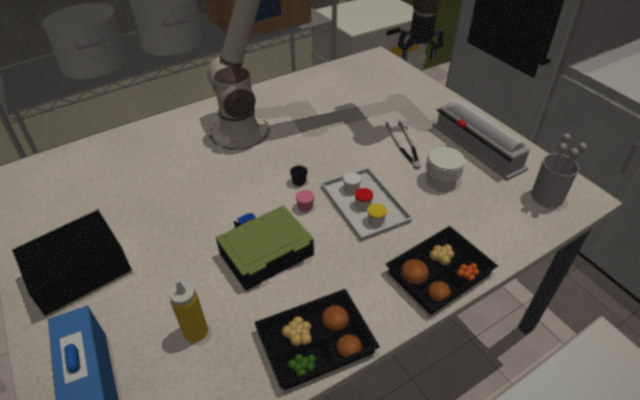

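View pics/side0.png

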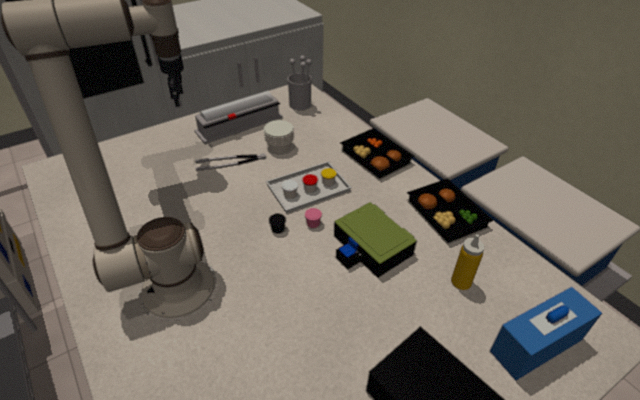

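```bash
python3 - <<'E'
import cv2
a=cv2.imread("pics/scene0.png")[165:295,210:420];cv2.imwrite("pics/sc.png",cv2.convertScaleAbs(cv2.resize(a,(798,494),interpolation=cv2.INTER_CUBIC),alpha=1.5))
a=cv2.imread("pics/side0.png")[155:280,260:420];cv2.imwrite("pics/sd.png",cv2.convertScaleAbs(cv2.resize(a,(768,600),interpolation=cv2.INTER_CUBIC),alpha=1.5))
E
```

```text
(no output)
```

View pics/sc.png

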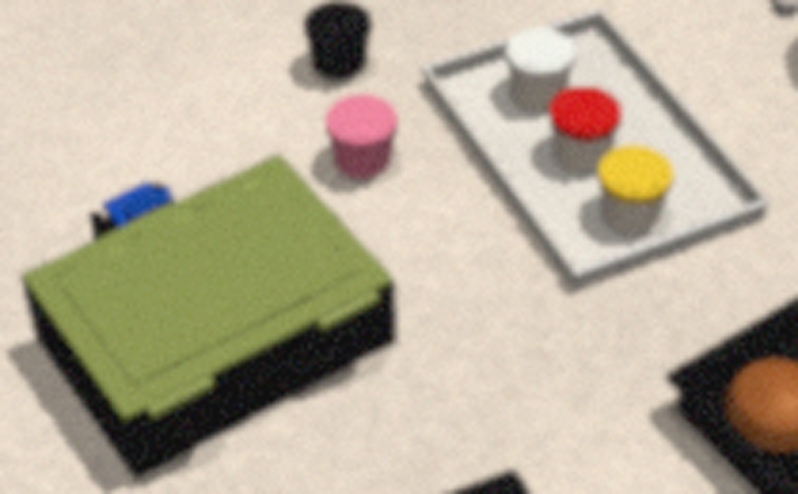

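View pics/sd.png

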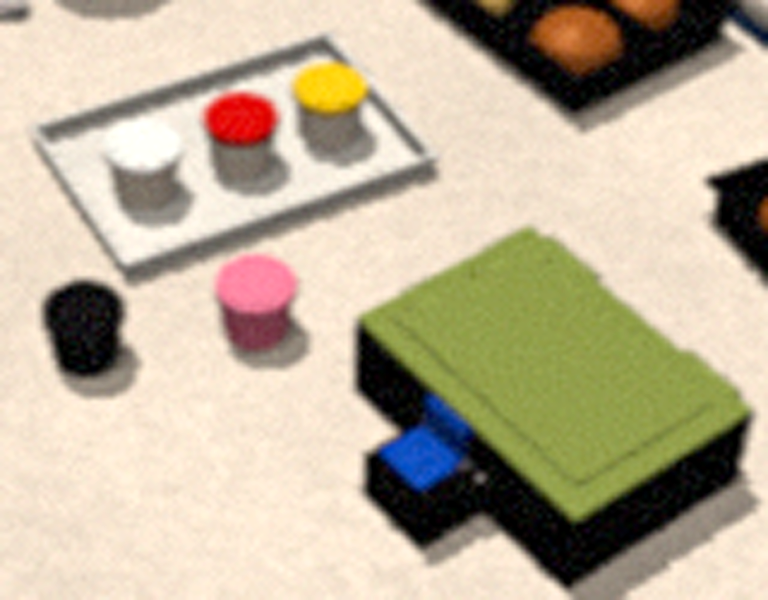

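```bash
python3 - <<'E'
from h import *
import pickle
F=pickle.load(open("f0.pkl","rb"))
sc=lambda p:(p[0]/3.8+210-.4,p[1]/3.8+165-.4)
sd=lambda p:(p[0]/4.8+260-.4,p[1]/4.8+155-.4)
def pr(n,a,b,z):
    A=onplane(F["scene"],sc(a),z);B=onplane(F["side"],sd(b),z);print(n,A.round(1)[:2],B.round(1)[:2]);return (A+B)[:2]/2
r=pr("red",(586,111),(241,117),46);y=pr("yel",(635,172),(330,87),46);w=pr("whi",(540,50),(143,145),46)
print("row yaw",np.degrees(np.arctan2(*(y-w)[::-1])),np.linalg.norm(y-w))
pr("pink",(362,121),(257,285),44)
P=[pr("pan",a,b,19) for a,b in zip([(430,72),(600,15),(763,208),(573,278)],[(130,272),(38,132),(325,40),(435,165)])]
print("pan c",np.mean(P,0))
L=[pr("lid",a,b,68) for a,b in zip([(277,155),(27,275),(125,415),(390,280)],[(360,325),(577,520),(748,412),(530,230)])]
L=np.array(L);c=L.mean(0);fx=(L[2]+L[3]-L[0]-L[1]);print("lid c",c,"yaw",np.degrees(np.arctan2(fx[1],fx[0])),np.linalg.norm(fx)/2,np.linalg.norm(L[0]-L[1]))
fy=L[0]+L[3]-L[1]-L[2];print(np.degrees(np.arctan2(-fy[0],fy[1])))
p=onplane(F["side"],sd((422,457)),50)
print("pad",p)
th=np.arctan2(fx[1],fx[0]);print("pad pred",c+np.array([np.cos(th),np.sin(th)])*-108)
E
```

```text
red [546.3 153. ] [543.8 151.4]
yel [620. 145.] [617.8 144.4]
whi [468.4 163.7] [468.  163.5]
row yaw -7.174883542565428 151.8648866401562
pink [462.9   2.3] [459.2   0.5]
pan [418.4  91.5] [406.8  80.6]
pan [432.8 250.7] [425.8 245.9]
pan [680.9 221.6] [666.6 221. ]
pan [662.8  60.2] [650.3  55.3]
pan c [543.0558959  153.34836015]
lid [483.8 -81.6] [481.2 -87. ]
lid [ 497.  -285.1] [ 495.7 -288.6]
lid [ 642.8 -278.9] [ 638.9 -280.2]
lid [632.9 -74.7] [628.9 -76.5]
lid c [ 562.64984632 -181.56128833] yaw 3.134848123640608 146.6338466283847 203.03317750090213
3.3513979806091267
pad [ 458.30900223 -186.89321292   50.        ]
pad pred [ 454.81145816 -187.46739009]
```

Both views show the shut box (lid front corners at side-crop (360,325) and (577,520), blue pad at (422,457)). They also show the red pot between the white and yellow ones (red lid at scene-crop (586,111)). The pixel fits from the two views agree to within a few mm: box centre ≈ (563,-182), yaw 3.3°, red pot ≈ (545,152). Next I turn the tool to the box yaw and close the gripper.

```bash
python3 -m inch '[[[0,0,0,-0.107,0],[0,0,0,-0.107,0],[0,0,0,-0.107,0],[0,0,0,0,0]]]'; python3 -m inch '[[[0.047,0.106,0,0,0],[0.047,0.106,0,0,0],[0.047,0.106,0,0,0],[0.047,0.106,0,0,0]]]'
```

```text
t: 0.6
ee_pos: [268.8, 563.9, 249.8]
tcp_rot: [3.139, 0.09, -0.001]
wrist_force: [-0.1, -0.5, -0.2]
grip_width: 12.2
finger_force: 0.0
t: 1.1
ee_pos: [375.8, 356.4, 250.3]
tcp_rot: [3.14, 0.089, 0.0]
wrist_force: [1.2, 0.2, 0.2]
grip_width: -0.1
finger_force: 0.0
```

```bash
python3 -m inch '[[[0.047,0.106,0,0,0],[0.047,0.106,0,0,0],[0.047,0.106,0,0,0],[0.047,0.106,0,0,0]]]'; python3 -m inch '[[[-0.0175,0.112,0,0,0],[-0.0175,0.112,0,0,0],[-0.0175,0.112,0,0,0]]]';python3 -m inch '[[[-0.0175,0.112,0.06,0,0],[-0.0175,0.112,0.06,0,0],[-0.0175,0.112,0.06,0,0],[0,0,0,0,0]]]'; python3 - <<'E'
from h import *
import pickle
F={n:grab(n,f"pics/{n}1.png") for n in("side","wrist")}
pickle.dump(F,open("f1.pkl","wb"))
o=ctrl.get_obs();print(o["ee_pos"],proj(F["side"],[o["ee_pos"]]),proj(F["wrist"],[[456,-187,50],[562.6,-181.6,68]]))
a=cv2.imread("pics/wrist1.png");b=cv2.imread("pics/side1.png")[190:290,320:440]
v=np.zeros((600,640,3),np.uint8);v[:300]=cv2.resize(cv2.convertScaleAbs(a,alpha=1.4),(480,300)).repeat(1,0) if 0 else np.pad(cv2.resize(cv2.convertScaleAbs(a,alpha=1.4),(480,300)),((0,0),(0,160),(0,0)))
v[300:,:360]=cv2.resize(cv2.convertScaleAbs(b,alpha=1.4),(360,300));cv2.imwrite("pics/c1.png",v)
E
```

```text
t: 1.6
ee_pos: [482.3, 150.4, 250.5]
tcp_rot: [-3.14, -0.089, -0.001]
wrist_force: [0.4, 0.9, -0.4]
grip_width: 0.3
finger_force: 0.0
t: 1.98
ee_pos: [465.0, -18.9, 250.3]
tcp_rot: [-3.14, -0.089, -0.0]
wrist_force: [1.0, -0.2, 0.3]
grip_width: -0.1
finger_force: 0.0
t: 2.48
ee_pos: [447.1, -184.8, 160.0]
tcp_rot: [-3.14, -0.079, 0.01]
wrist_force: [-0.2, 1.0, 0.8]
grip_width: 0.1
finger_force: 0.0
[ 449.54167985 -182.69092842  162.35833396] [[346.13682497 223.52952363]] [[327.93842657 193.65119429]
 [329.9094537   21.37761835]]
```

View pics/c1.png

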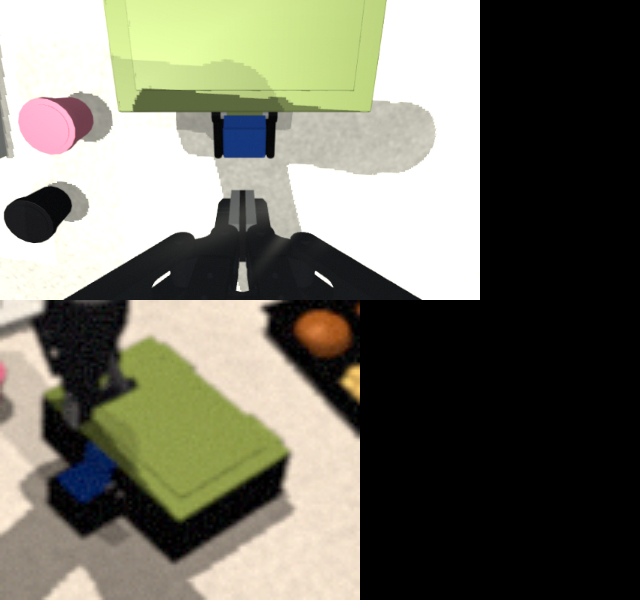

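```bash
python3 - <<'E'
from h import *
import pickle
f=pickle.load(open("f1.pkl","rb"))["wrist"]
for p,z in [((326.7,209.5),50),((298,209.5),50),((355,209.5),50),((326.7,148),67),((160,148),67),((496,148),67),((326.7,153),77)]: print(p,z,onplane(f,p,z).round(1))
c,s=np.cos(.0574),np.sin(.0574)
o=ctrl.get_obs();print(o["ee_pos"],o["wrist_force"])
E
```

```text
(326.7, 209.5) 50 [ 444.2 -186.8   50. ]
(298, 209.5) 50 [ 443.1 -166.5   50. ]
(355, 209.5) 50 [ 445.2 -206.8   50. ]
(326.7, 148) 67 [ 491.3 -183.9   67. ]
(160, 148) 67 [486.  -80.2  67. ]
(496, 148) 67 [ 497.3 -289.4   67. ]
(326.7, 153) 77 [ 490.3 -183.9   77. ]
[ 449.54167985 -182.69092842  162.35833396] [1.01660032 0.30658284 0.70008514]
```

```bash
python3 -m inch '[[[0,0.004,0.08,0,0],[0,0.004,0.07,0,0],[0,0,0,0,0],[0,0,0,0,0]]]'; python3 -m inch '[[[0,0,0.008,0,0],[0,0,0,0,0]]]'; python3 -m inch '[[[0,0,0.006,0,0],[0,0,0,0,0]]]'; python3 -m inch '[[[0,0,0.006,0,0],[0,0,0,0,0]]]'
```

```text
t: 3.08
ee_pos: [451.5, -185.5, 89.2]
tcp_rot: [3.139, 0.096, 0.005]
wrist_force: [1.1, -0.2, -0.1]
grip_width: -0.4
finger_force: 0.0
t: 3.32
ee_pos: [450.4, -186.0, 84.4]
tcp_rot: [3.14, 0.093, 0.003]
wrist_force: [0.0, -0.2, -0.1]
grip_width: -0.4
finger_force: 0.0
t: 3.58
ee_pos: [449.8, -186.2, 80.5]
tcp_rot: [-3.14, -0.093, 0.0]
wrist_force: [-0.5, -0.4, -0.4]
grip_width: 0.2
finger_force: 0.0
t: 3.82
ee_pos: [449.7, -186.1, 77.3]
tcp_rot: [-3.14, -0.093, 0.001]
wrist_force: [-0.7, -0.4, 0.4]
grip_width: 0.3
finger_force: 0.0
```

```bash
python3 -m inch '[[[0,0,0.012,0,0],[0,0,0,0,0],[0,0,0,0,0]]]'; python3 -m inch '[[[0,0,0.006,0,0],[0,0,0,0,0],[0,0,0,0,0]]]'; python3 -m inch '[[[0,0,0.006,0,0],[0,0,0,0,0],[0,0,0,0,0]]]'; python3 - <<'E'
from h import *
grab("side","pics/s2.png")
E
```

```text
t: 4.2
ee_pos: [449.9, -186.1, 71.5]
tcp_rot: [3.14, 0.093, -0.001]
wrist_force: [0.9, -0.5, -0.2]
grip_width: 0.1
finger_force: 0.0
t: 4.58
ee_pos: [450.0, -186.1, 68.7]
tcp_rot: [3.14, 0.093, 0.0]
wrist_force: [0.7, 0.4, 0.4]
grip_width: 0.1
finger_force: 0.2
t: 4.95
ee_pos: [449.7, -186.1, 65.4]
tcp_rot: [-3.14, -0.093, 0.001]
wrist_force: [-1.3, -0.3, 0.2]
grip_width: 0.0
finger_force: 0.7
```

```bash
python3 -m inch '[[[0,0,0.006,0,0],[0,0,0,0,0],[0,0,0,0,0]]]'; python3 -m inch '[[[0,0,0.006,0,0],[0,0,0,0,0],[0,0,0,0,0]]]'; python3 - <<'E'
from h import *
a=grab("side","pics/s3.png")["img"]; print(((a[:,:,1]>a[:,:,2]*1.5)&(a[:,:,1]>a[:,:,0])).sum(0).nonzero()[0][[0,-1]], ((a[:,:,1]>a[:,:,2]*1.5)&(a[:,:,1]>a[:,:,0])).sum())
E
```

```text
t: 5.38
ee_pos: [449.3, -186.1, 62.4]
tcp_rot: [-3.14, -0.093, 0.002]
wrist_force: [-2.5, -0.8, 2.6]
grip_width: -0.0
finger_force: 1.7
t: 5.75
ee_pos: [449.4, -186.2, 61.3]
tcp_rot: [3.14, 0.095, -0.002]
wrist_force: [-7.6, 2.2, 16.8]
grip_width: 0.3
finger_force: 9.5
[  7 500] 5101
```

```bash
python3 - <<'E'
import cv2
a=cv2.imread("pics/s3.png")[150:290,300:440];cv2.imwrite("pics/s3c.png",cv2.convertScaleAbs(cv2.resize(a,(560,560),interpolation=cv2.INTER_CUBIC),alpha=1.5))
E
```

```text
(no output)
```

View pics/s3c.png

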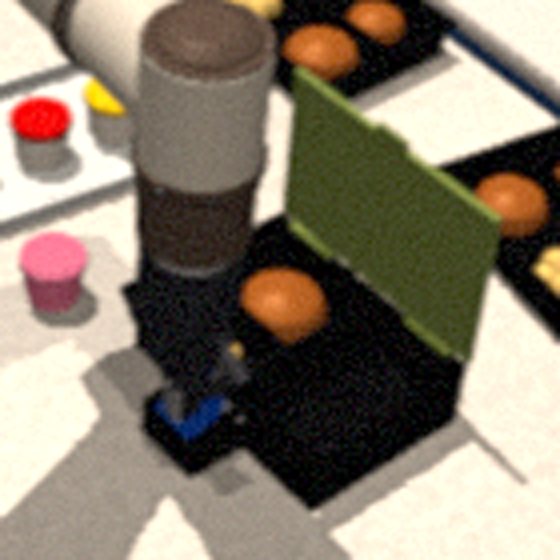

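The lid is open and upright. I retreat straight up and go over the red pot.

```bash
python3 -m inch '[[[0,0,-0.06,0,0],[0,0,-0.08,0,0],[0,0,-0.08,0,0]]]'; python3 -m inch '[[[0.0385,-0.1106,0,0,1],[0.0385,-0.1106,0,0,1],[0.0385,-0.1106,0,0,1]]]'; python3 -m inch '[[[0.0385,-0.1106,0,0,1],[0.0385,-0.1106,0,0,1],[0.0385,-0.1106,0,0,1],[0,0,0,0.117,1],[0,0,0,0,1]]]'; python3 - <<'E'
from h import *
f=grab("wrist","pics/w4.png");o=ctrl.get_obs();print(o["ee_pos"],o["tcp_rot"],o["grip_width"])
a=f["img"].astype(int)
def blob(m):
    n,l,s,c=cv2.connectedComponentsWithStats(m.astype(np.uint8));k=1+s[1:,4].argmax();return c[k],s[k]
R,G,B=a[...,0],a[...,1],a[...,2]
for nm,m in(("red",(R>100)&(G<90)&(B<90)),("yel",(R>150)&(B<120)&(G>110))):
    c,s=blob(m);print(nm,c,s,onplane(f,c,44))
E
```

```text
t: 6.18
ee_pos: [451.3, -186.1, 171.0]
tcp_rot: [3.14, 0.094, 0.005]
wrist_force: [1.1, -0.2, 0.1]
grip_width: -0.2
finger_force: 0.0
t: 6.55
ee_pos: [499.4, -15.0, 170.2]
tcp_rot: [-3.139, -0.093, -0.007]
wrist_force: [-0.1, -1.6, -0.7]
grip_width: 54.3
finger_force: 0.0
t: 7.18
ee_pos: [546.2, 153.3, 169.3]
tcp_rot: [-3.135, 0.19, -0.002]
wrist_force: [-0.8, -0.5, 0.4]
grip_width: 85.4
finger_force: 0.0
[545.94702082 152.45999568 169.42184228] [-3.13510193e+00  1.89806840e-01 -1.57718535e-03] 85.5300101027709
red [317.39941691 203.79550187] [ 286  161   75   71 2401] [541.91154853 157.90614689  44.        ]
yel [320.22811478  91.02960407] [ 280   49   82   85 5506] [621.77205353 145.95277     44.        ]
```

View pics/w4.png

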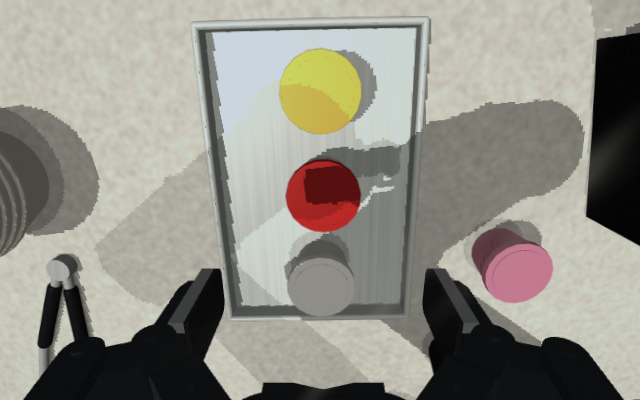

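The wrist view shows the red lid centred at (323,196), with yellow (320,91) and white (321,288) in line with it along tool x, so the yaw is right.

```bash
python3 - <<'E'
from h import *
from scipy.spatial.transform import Rotation as Ro
f=grab("wrist");o=ctrl.get_obs()
M=Ro.from_rotvec(o["tcp_rot"]).as_matrix()
for p in[(323,196),(320,91),(321,288)]:
    P=onplane(f,p,46);print(P.round(1),(M.T@(P-o["ee_pos"])).round(1))
E
```

```text
[547.9 152.2  46. ] [  1.9  -0.4 123.6]
[621.6 145.3  46. ] [ 75.9  -2.5 123.6]
[470.2 163.1  46. ] [-76.5  -1.8 123.5]
```

```bash
python3 -m inch '[[[0.004,-0.001,0.08,0,1],[0,0,0.08,0,1],[0,0,0.08,0,1],[0,0,0.02,0,1]]]'; python3 -m inch '[[[0,0,0.018,0,1],[0,0,0,0,1],[0,0,0,0,1]]]'; python3 -m inch '[[[0,0,0,0,0.3],[0,0,0,0,0.3],[0,0,0,0,0.3],[0,0,0,0,0.3],[0,0,0,0,0.3]]]'
```

```text
t: 7.78
ee_pos: [546.3, 150.7, 37.5]
tcp_rot: [3.133, -0.195, -0.006]
wrist_force: [0.3, 0.5, 0.3]
grip_width: 85.8
finger_force: 0.0
t: 8.15
ee_pos: [548.4, 152.6, 31.9]
tcp_rot: [-3.134, 0.195, -0.004]
wrist_force: [0.6, -0.6, 0.2]
grip_width: 85.2
finger_force: 0.0
t: 8.78
ee_pos: [548.0, 152.5, 31.7]
tcp_rot: [-3.135, 0.194, -0.002]
wrist_force: [-1.4, -1.0, 5.3]
grip_width: 54.4
finger_force: 61.9
```

```bash
python3 -m inch '[[[0,0,-0.02,0,0.3],[0,0,-0.06,0,0.3],[0,0,-0.09,0,0.3],[0,0,-0.09,0,0.3],[0,0,0,0,0.3]]]'; python3 -m inch '[[[0,0,0,0.1104,0.3],[0,0,0,0.1104,0.3],[0,0,0,0.1104,0.3],[0,0,0,0.1104,0.3]]]'; python3 -m inch '[[[0,0,0,0.1104,0.3],[0,0,0,0.1104,0.3],[0,0,0,0.1104,0.3],[0,0,0,0.1104,0.3],[0,0,0,0,0.3]]]'
```

```text
t: 9.4
ee_pos: [549.7, 153.3, 165.3]
tcp_rot: [-3.131, 0.194, -0.013]
wrist_force: [0.3, 0.6, -0.4]
grip_width: 54.1
finger_force: 63.2
t: 9.9
ee_pos: [546.8, 151.9, 159.7]
tcp_rot: [2.877, -1.258, -0.002]
wrist_force: [0.7, -1.0, -0.4]
grip_width: 53.8
finger_force: 63.2
t: 10.52
ee_pos: [547.0, 151.9, 159.8]
tcp_rot: [2.287, -2.152, -0.001]
wrist_force: [-0.2, 1.0, -0.3]
grip_width: 53.6
finger_force: 63.2
```

```bash
python3 -m inch '[[[0.11,0.0035,0,0,0.3],[0.11,0.0035,0,0,0.3],[0.11,0.0035,0,0,0.3],[0.11,0.0035,0,0,0.3]]]'; python3 -m inch '[[[0.11,0.0035,0,0,0.3],[0.11,0.0035,0,0,0.3],[0.08,0.0035,0,0,0.3],[0.034,0,0,0,0.3],[0,0,0,0,0.3]]]'; python3 - <<'E'
from h import *
f=grab("side","pics/s5.png");g=grab("scene","pics/sc5.png");o=ctrl.get_obs();print(o["ee_pos"],o["tcp_rot"],o["grip_width"],o["wrist_force"])
a=f["img"][130:290,290:450,::-1];b=g["img"][130:290,190:350,::-1]
cv2.imwrite("pics/c5.png",cv2.convertScaleAbs(cv2.resize(np.hstack([a,b]),(800,400),interpolation=cv2.INTER_CUBIC),alpha=1.8))
E
```

```text
t: 11.02
ee_pos: [553.1, -69.5, 160.3]
tcp_rot: [2.29, -2.15, -0.001]
wrist_force: [1.3, -0.2, -0.0]
grip_width: 53.9
finger_force: 63.2
t: 11.65
ee_pos: [557.9, -235.4, 160.0]
tcp_rot: [2.286, -2.155, -0.001]
wrist_force: [-0.0, 0.1, -0.8]
grip_width: 53.9
finger_force: 63.2
[ 558.06065312 -234.02049737  160.30899135] [ 2.28760957e+00 -2.15305273e+00 -1.23056731e-03] 54.062305045072286 [-0.68078065  1.46248922 -1.09146495]
```

View pics/c5.png

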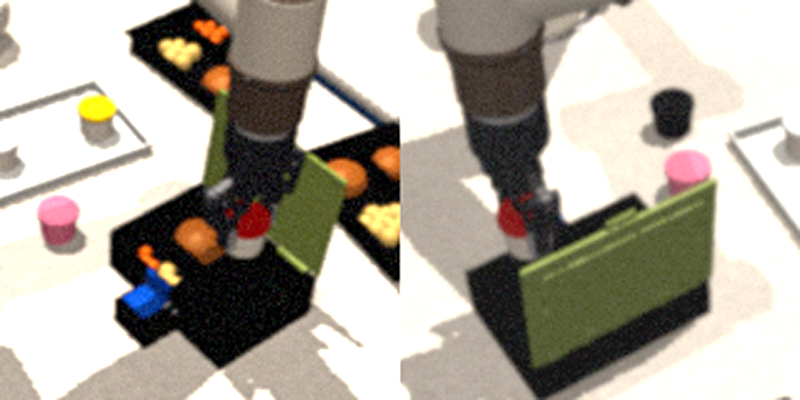

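The pot hangs upright over the empty compartment, clear of the divider and lid. I lower it.

```bash
python3 -m inch '[[[0,0,0.08,0,0.3],[0,0,0.08,0,0.3],[0,0,0.06,0,0.3],[0,0,0.016,0,0.3],[0,0,0,0,0.3]]]'; python3 -m inch '[[[0,0,0,0,0.3],[0,0,0.006,0,0.3],[0,0,0,0,0.3],[0,0,0,0,0.3]]]'; python3 -m inch '[[[0,0,0.004,0,0.3],[0,0,0,0,0.3],[0,0,0,0,0.3]]]'
```

```text
t: 12.38
ee_pos: [558.7, -234.1, 43.0]
tcp_rot: [2.288, -2.153, 0.0]
wrist_force: [0.7, -0.4, -0.2]
grip_width: 54.2
finger_force: 63.3
t: 12.88
ee_pos: [558.3, -235.0, 39.9]
tcp_rot: [-2.286, 2.155, -0.001]
wrist_force: [-0.6, -0.6, -0.5]
grip_width: 54.4
finger_force: 63.3
t: 13.25
ee_pos: [558.2, -234.9, 37.5]
tcp_rot: [2.286, -2.155, -0.0]
wrist_force: [0.6, 0.3, -0.5]
grip_width: 53.7
finger_force: 63.3
```

```bash
python3 -m inch '[[[0,0,0.004,0,0.3],[0,0,0,0,0.3],[0,0,0,0,0.3]]]'; python3 -m inch '[[[0,0,0.003,0,0.3],[0,0,0,0,0.3],[0,0,0,0,0.3]]]'
```

```text
t: 13.62
ee_pos: [558.2, -234.9, 35.6]
tcp_rot: [2.286, -2.155, -0.0]
wrist_force: [0.2, 0.0, -1.2]
grip_width: 53.4
finger_force: 63.3
t: 14.0
ee_pos: [558.2, -234.9, 34.1]
tcp_rot: [-2.286, 2.155, -0.0]
wrist_force: [-0.7, -0.5, -1.3]
grip_width: 54.3
finger_force: 63.3
```

```bash
python3 -m inch '[[[0,0,0.003,0,0.3],[0,0,0,0,0.3],[0,0,0,0,0.3]]]'; python3 -m inch '[[[0,0,0.001,0,0.3],[0,0,0,0,0.3],[0,0,0,0,0.3]]]'
```

```text
t: 14.38
ee_pos: [558.3, -234.9, 33.8]
tcp_rot: [-2.286, 2.154, -0.001]
wrist_force: [-2.5, 0.2, 5.6]
grip_width: 53.9
finger_force: 63.6
t: 14.75
ee_pos: [558.4, -234.9, 33.8]
tcp_rot: [-2.287, 2.154, -0.001]
wrist_force: [-2.4, 1.8, 8.6]
grip_width: 53.9
finger_force: 63.6
```

```bash
python3 -m inch '[[[0,0,0,0,0.7],[0,0,0,0,0.75],[0,0,0,0,0.8],[0,0,0,0,0.8],[0,0,0,0,0.8]]]'; python3 -m inch '[[[0,0,-0.01,0,0.8],[0,0,-0.03,0,0.8],[0,0,-0.06,0,0.8],[0,0,-0.1,0,0.8],[0,0,-0.1,0,0.8]]]'; python3 - <<'E'
from h import *
f=grab("wrist","pics/w6.png");o=ctrl.get_obs();print(o["ee_pos"],o["tcp_rot"],o["grip_width"],o["wrist_force"])
E
```

```text
t: 15.38
ee_pos: [558.2, -234.9, 32.0]
tcp_rot: [2.286, -2.155, -0.0]
wrist_force: [1.2, 1.2, 0.2]
grip_width: 68.2
finger_force: 0.0
t: 16.0
ee_pos: [558.1, -234.9, 184.8]
tcp_rot: [-2.286, 2.154, -0.002]
wrist_force: [1.9, -0.1, -0.8]
grip_width: 68.4
finger_force: 0.0
[ 561.89788721 -236.32416551  193.1877563 ] [-2.28383118  2.1483047  -0.02258547] 68.32132480032008 [ 1.56082511 -0.62878332  5.76946294]
```

View pics/w6.png

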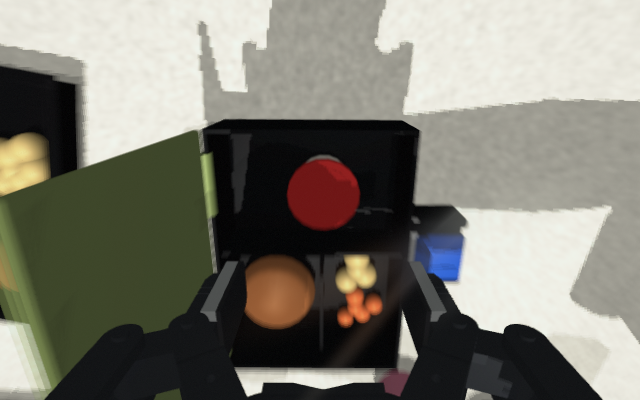

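Pot stands upright and free in the compartment (lid disc at (323,193)), clear of walls and divider. Now I go up and over behind the open lid with the fingers shut, checking the bottle's position first.

```bash
python3 - <<'E'
from h import *
import pickle
F=pickle.load(open("f0.pkl","rb"));print(onplane(F["side"],(462,286),0),onplane(F["scene"],(193,338),0))
E
python3 -m inch '[[[0,0,-0.1,0,0],[0,0,-0.08,0,0],[0,0,0,0,0],[0,0,0,0,0]]]'; python3 -m inch '[[[-0.0265,-0.07,0,0,0],[-0.0265,-0.07,0,0,0],[-0.0265,-0.07,0,0,0],[-0.0265,-0.07,0,0,0],[0,0,0,0,0]]]'
```

```text
[ 681.11548938 -445.01751658    0.        ] [ 702.16046755 -444.69065554    0.        ]
t: 16.55
ee_pos: [557.7, -234.6, 272.3]
tcp_rot: [-2.285, 2.155, 0.0]
wrist_force: [-1.1, 0.8, -0.3]
grip_width: 0.3
finger_force: 0.0
t: 17.18
ee_pos: [695.9, -172.2, 268.5]
tcp_rot: [2.286, -2.151, -0.006]
wrist_force: [-1.1, 0.6, -0.4]
grip_width: 0.1
finger_force: 0.0
```

```bash
python3 -m inch '[[[0,0,0.05,0,0],[0,0,0.047,0,0],[0,0,0,0,0],[0,0,0,0,0]]]'; python3 -m inch '[[[0,0.021,0,0,0],[0,0.021,0,0,0],[0,0.035,0,0,0],[0,0.035,0,0,0],[0,0,0,0,0]]]'; python3 - <<'E'
from h import *
f=grab("side","pics/s7.png");g=grab("scene")
a=f["img"][130:290,290:450,::-1];b=g["img"][110:270,190:350,::-1]
cv2.imwrite("pics/c7.png",cv2.convertScaleAbs(cv2.resize(np.hstack([a,b]),(800,400),interpolation=cv2.INTER_CUBIC),alpha=1.8))
E
```

```text
t: 17.68
ee_pos: [694.8, -174.2, 224.4]
tcp_rot: [2.286, -2.155, 0.001]
wrist_force: [0.5, 0.8, 0.8]
grip_width: 0.1
finger_force: 0.0
t: 18.3
ee_pos: [637.9, -177.2, 225.0]
tcp_rot: [-2.285, 2.154, -0.002]
wrist_force: [0.4, -0.0, 0.5]
grip_width: -0.2
finger_force: 0.2
```

View pics/c7.png

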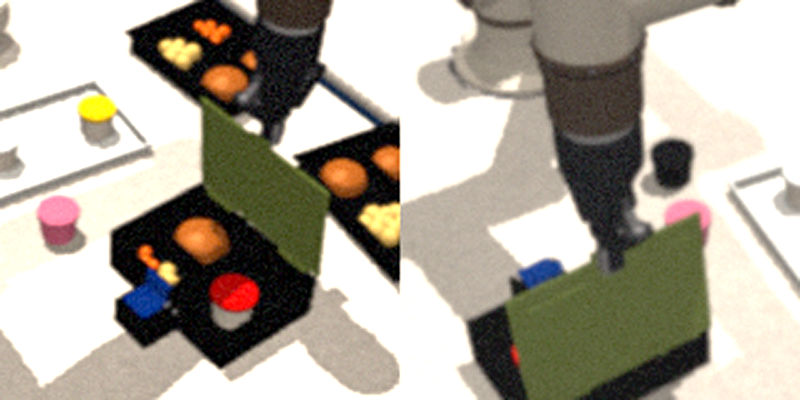

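The finger bears on the outer face near the lid's top edge and the lid has begun to swing. I continue along the arc, guided by the numbers.

```bash
python3 -m inch '[[[0,0.034,0.011,0,0],[0,0.034,0.011,0,0],[0,0.031,0.017,0,0],[0,0.031,0.017,0,0],[0,0,0,0,0]]]'; python3 -m inch '[[[0,0.026,0.024,0,0],[0,0.026,0.024,0,0],[0,0,0,0,0]]]'
```

```text
t: 19.02
ee_pos: [573.7, -180.8, 197.0]
tcp_rot: [-2.285, 2.154, -0.002]
wrist_force: [1.4, 0.3, -0.4]
grip_width: -0.3
finger_force: 0.2
t: 19.4
ee_pos: [547.4, -182.5, 170.8]
tcp_rot: [2.285, -2.154, -0.003]
wrist_force: [-2.3, -0.6, 2.9]
grip_width: -0.0
finger_force: 1.0
```

```bash
python3 -m inch '[[[0,0.018,0.03,0,0],[0,0.018,0.03,0,0],[0,0.01,0.026,0,0],[0,0.01,0.026,0,0],[0,0,0,0,0]]]'; python3 -m inch '[[[0,0.004,0.018,0,0],[0,0.004,0.018,0,0],[0,0,0,0,0],[0,0,0,0,0]]]'
```

```text
t: 20.02
ee_pos: [519.7, -183.9, 114.5]
tcp_rot: [2.285, -2.154, -0.003]
wrist_force: [0.3, 0.8, 1.4]
grip_width: 0.1
finger_force: 0.4
t: 20.52
ee_pos: [516.4, -184.2, 97.7]
tcp_rot: [-2.286, 2.155, -0.0]
wrist_force: [1.1, 0.4, 1.4]
grip_width: -0.0
finger_force: 0.6
```

Tip z is ≈ 79 mm and the lid is nearly shut. I push down in small steps.

```bash
python3 -m inch '[[[0,0,0.008,0,0],[0,0,0.008,0,0],[0,0,0,0,0],[0,0,0,0,0]]]'; python3 -m inch '[[[0,0,0.006,0,0],[0,0,0,0,0],[0,0,0,0,0]]]'; python3 -m inch '[[[0,0,0.004,0,0],[0,0,0,0,0],[0,0,0,0,0]]]'
```

```text
t: 21.02
ee_pos: [515.8, -184.3, 89.6]
tcp_rot: [2.286, -2.155, -0.001]
wrist_force: [-0.8, -0.8, 3.3]
grip_width: 0.2
finger_force: 1.6
t: 21.4
ee_pos: [516.0, -184.4, 89.3]
tcp_rot: [2.287, -2.153, 0.001]
wrist_force: [-5.4, 2.4, 20.1]
grip_width: 0.4
finger_force: 9.5
t: 21.78
ee_pos: [516.0, -184.5, 89.1]
tcp_rot: [2.287, -2.152, 0.002]
wrist_force: [-9.0, 4.2, 28.4]
grip_width: 0.0
finger_force: 14.6
```

A hard stop at tip z ≈ 70 mm matches the raised panel with the lid shut. I lift off and check that it stays shut by measurement.

```bash
python3 -m inch '[[[0,0,-0.008,0,0],[0,0,-0.012,0,0],[0,0,-0.02,0,0],[0,0,-0.04,0,0],[0,0,-0.08,0,0]]]'; python3 -m inch '[[[0,0.1,-0.1,0,0],[0,0.1,-0.1,0,0],[0,0.05,0,0,0],[0,0,0,0,0],[0,0,0,0,0]]]'; python3 - <<'E'
from h import *
import pickle
F=pickle.load(open("f0.pkl","rb"))
def gm(a):
    a=a.astype(int);m=(a[...,1]>a[...,2]*1.5)&(a[...,1]>a[...,0]*1.02)&(a[...,1]>50);m=cv2.morphologyEx(m.astype(np.uint8),cv2.MORPH_OPEN,np.ones((3,3)))
    n,l,s,c=cv2.connectedComponentsWithStats(m);k=sorted(range(1,n),key=lambda k:-s[k,4])[:3];return [(s[i].tolist(),c[i].round(1).tolist()) for i in k]
for n in("scene","side"):
    f=grab(n,f"pics/{n}8.png");print(n);print(gm(F[n]["img"]));print(gm(f["img"]))
    d=cv2.absdiff(f["img"],F[n]["img"]).max(2)
    if n=="scene":
        for px in[(364,195),(352,181),(377,211),(305,201),(299,175),(445,165),(190,310)]:
            print(px,f["img"][px[1],px[0]],F[n]["img"][px[1],px[0]])
o=ctrl.get_obs();print(o["t"],o["ee_pos"],o["wrist_force"])
E
```

```text
t: 22.4
ee_pos: [515.0, -184.0, 163.6]
tcp_rot: [2.284, -2.153, -0.007]
wrist_force: [1.1, -0.4, 0.2]
grip_width: -0.0
finger_force: 0.0
t: 23.02
ee_pos: [403.4, -191.0, 252.8]
tcp_rot: [2.286, -2.155, -0.0]
wrist_force: [0.5, -0.4, -0.2]
grip_width: -0.2
finger_force: 0.0
scene
[([217, 207, 95, 68, 3551], [263.4, 240.3]), ([289, 354, 26, 21, 343], [302.0, 363.2])]
[([217, 207, 95, 68, 3571], [263.3, 240.3]), ([289, 354, 26, 21, 345], [302.2, 363.3])]
(364, 195) [157 153 146] [144  27  23]
(352, 181) [165 166 160] [158 159 152]
(377, 211) [163 138  35] [162 138  40]
(305, 201) [142  77  91] [147  81  97]
(299, 175) [14 15 16] [21 15 16]
(445, 165) [165 164 149] [157 154 140]
(190, 310) [84 68 21] [79 61 14]
side
[([336, 203, 79, 60, 2487], [375.2, 232.0]), ([460, 210, 17, 12, 117], [467.7, 215.3])]
[([336, 203, 79, 60, 2484], [375.2, 232.1]), ([460, 210, 17, 13, 120], [467.6, 215.3])]
23.125 [ 403.65951821 -190.9060199   252.38786672] [ 0.18739575 -0.13079068  0.07854955]
```

The lid's outline matches the initial shut state in both views, with the robot clear. The other objects I sampled (white, yellow, pink and black pots, bowls, bottle) are unchanged.

```bash
python3 -c "
from workcell import ctrl
print(ctrl.hand_in())"
```

```text
the job is handed in; nothing more can be done
None
```

The job is handed in at about 23 s: latch pressed and lid popped, red pot set upright and released in the empty compartment, and lid pushed shut, still shut once the arm was clear.

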